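# Tip the bamboo tray flat and push it under the dripping lid

### The job

The bamboo tray is standing on its long edge: push it over so that it lies flat on the counter with its open side up, then push it along the counter until the washed lid in the clamp-on rack has its lowest point over the tray's floor, about above the tray's middle, so that it can drip dry there. Only push with the fingers: do not lift or carry the tray, do not push against the rack or its lid, and leave the roaster, the bowls and the spatula where they are. Finish with the tray lying still and the hand off it.

Things in the scene. Friction and masses are not known exactly. Their poses are not given: they have to be found in the camera images.
- tray: Loose bamboo tray, 0.2 to 0.4 kg, 200 long, 160 wide, 36 deep, walls 8, floor 7 (mm), standing on a long edge right (-y) of the rack. Origin: centre of the edge it stands on. Axes: x along the length; z up its width while it stands; y through its depth from open side (-18 mm) to underside (+18), at first within 0.3 rad of world +y. Flat, open side up: y points down, z level, origin 18 mm up.
- tray_mid (a point): Centre of the tray's underside (outer face of its floor panel), at (0, 18, 80) mm in the tray's axes; 80 mm above the counter while the tray stands, 0 when it lies flat. Lying flat, the tray slides on the counter when pushed on a wall.
- tray_rim (a point): Middle of the tray's top edge on its open side, at (0, -18, 160) mm in the tray's axes, 160 mm above the counter while it stands. Pushed 20 to 35 mm from here along the tray's y axis, the tray overbalances about the foot of its floor panel and drops flat by itself, open side up, towards the rack. The counter between tray and rack is free.
- lid_rack: Fixed steel wire lid rack clamped to the far (+x) counter edge, axes as the world's. Origin: on the counter below the lid's lowest point. Wires 6 mm thick at 82 to 153 mm height, x -50 to 50, y -15 to 91 mm; two (y -12 and 88, height 85) run on to the clamp at x 325. Clamp plate on the counter from x 220, y 8 to 68 mm. The flat tray passes freely below.
- lid_low (a point): Lowest point, 70 mm above the counter, of the white ceramic lid that is held on edge in the rack, straight above the rack's origin. The lid is a disc 140 mm across, square to y, spanning heights 70 to 210 mm; flat face at y -3 mm, dome and knob out to y 46 mm. Lid and rack are one rigid piece.
- roaster: Loose white ceramic garlic roaster with a domed lid and ball knob, 136 mm in diameter, 128 mm tall, 0.85 kg; origin at the centre of its foot. Bystander.
- bowl_a: Loose steel prep bowl, 100 mm across the rim, 50 mm tall; origin at the centre of its foot. Bystander.
- bowl_b: A second steel prep bowl, the same. Bystander.
- spatula: Black silicone spatula lying flat on the counter to the right of the tray, its length roughly along its x axis; origin under its middle. Bystander.
There are look-alikes about, which are no part of the job. There is more than one size of the tray; the job needs the largest.

How it is judged:
By the outcome, as a careful person would: the job done as asked, in the order asked, and still so for the second after the job is handed in, with the robot touching nothing.
It also fails if it takes over 50 s, if anything falls off the work surface, if the arm or the gripper's body presses on something with over 40 N, if the wrist force passes 120 N, or if a joint passes its speed limit or range.

### The arm

A 7-joint arm with a two-finger parallel gripper is mounted at the origin on the work surface. World frame = base frame: x ahead of the robot, y to its left, z up, the work surface at z = 0. Lengths are in m, angles in rad, forces in N, time in s.
With the tool pointing down it reaches from about 0.4 to 0.85 m from the base axis. Payload 4.5 kg.
Tool frame: the origin (TCP) lies midway between the tips of the shut fingers; the grasp point (between the pads) lies 19 mm behind it; z points along the fingers, y is the line along which they close (so a half turn about z gives the same grasp; the last joint's range is limited). The gripper opens to 88 mm and grips with 3 to 60 N. Pads are 18 mm wide; open, the fingers measure 123 mm over their backs; the gripper's body (75 mm by 187 mm) begins 45 mm behind the grasp point.
Start: joints at [-1.174, 0.689, -0.195, 1.565, 0.157, 0.902, -0.215], TCP at [0.222, 0.584, 0.239] pointing down, gripper open.
Joint ranges: [-3.01, 3.01], [-0.46, 2.08], [-1.47, 1.51], [0.13, 2.56], [-1, 4.14], [0.04, 2.09], [-2.66, 2.66]. Speed limits (rad/s): [2.57, 2.57, 3.14, 3.14, 3.14, 3.14, 3.14].

### API

Orientations are given as a unit quaternion [x, y, z, w].
In Python, from plant import sensors, eyes, finish_job gives the robot as it stands.
- The arm moves only by the tool send_rows, never from a script. Its argument "rows" is text: rows parted by semicolons, each of 4 numbers parted by spaces: the shift along the tool's x, y, z normalised to -1 to 1, where 1 is 30 cm, then the turn about the tool's z normalised to -1 to 1, where 1 is 2 pi rad. A call has 1 to 10 rows; each row is the pose to reach, as a shift and turn from the pose commanded when the call began, along the tool's axes at that moment, turning the shorter way round; what a row does not reach only later rows make up. A row lasts 1/12 s, in which the tool goes at most 41.7 mm and 7.16 degrees, less where a joint would pass 70% of its speed; a pose out of reach is approached as far as the arm can. A call with a number of a shift or a turn outside -1 to 1 is refused whole. A call with a gripper value outside its range is refused whole. "jaw" is the closure, from -1 (fully open) to 1 (shut), set as the call begins (left out, the last holds). The fingers move at their own pace and stop on an object; "force" is the grip in N (left out, the last holds). Time passes only in rows, so rows that repeat a pose let the fingers close. It gives the time, the measured TCP pose, the force, the opening and the grip force at its end, in the units of the state.
- sensors.get_state(): the state, without advancing time (a new reading comes with each control period).
- eyes.snapshot(name): name is "scene" or "top" or "wrist"; returns (picture, depth): 480x640x3 uint8, red, green, blue; 480x640 float32, m along the optical axis (not along the pixel's ray), 0 where there is no reading.
- eyes.calibration(name): a dict with "fov_y" (degrees; the focal length in pixels is half the picture's height over the tangent of half this angle, whatever the lens; pixels are square), "cx", "cy" (the principal point, pixels), "world_from_camera" (4x4, takes a point from camera to world coordinates). Camera axes: x right, y down, z forward; pixel columns grow to the right and rows downward; lengths in m; the calibration is good to about 2 mm. A picture is of the moment at which its call begins: read the wrist's pose just before it. calibration takes no time and is no camera call; for the wrist camera it gives the pose at the moment of the call.
- finish_job(): hands the job in; it is judged then, once.
The state is a dict: "clock": time; "q": joint angles; "qd": joint speeds; "joint_torque": joint torques, N m; "tool_pos": TCP position; "eef_rot": TCP orientation; "contact_force": force on the tool from outside, world axes, zero at the start; "moment": the same for the moment, N m; "opening": opening from 0.0 (shut) to 1.0 (fully open); "finger_force": force on a finger pad.
Only numpy, scipy, OpenCV 4.12 (cv2) and the standard library are available. Lean on these libraries where they do the work, as an engineer would, in place of code of your own. Each camera call takes 0.05 s, during which the arm holds its last target. There are 200 camera calls.

## Working session

There is one attempt and no reset: what is moved stays moved. The work goes in short steps, Python scripts to look and compute and a tool call to move; the robot and the scene stay as the last step left them, time stands still between calls to the robot, and variables do not carry over. Pictures are saved under pics/ and viewed, at most 10 in all, crops included, and the job is handed in when it is done.

Besides the shell and the picture viewer there is one more tool, called after ">>>" as name(argument=value, ...) on one line, values as JSON. send_rows: Moves the arm, as the interface text tells. Scaled input: -1 to 1 covers 30 cm each way for a shift and 2 pi rad each way for a turn. Its arguments: {"type":"object","properties":{"rows":{"type":"string"},"jaw":{"type":"number"},"force":{"type":"number"}},"required":["rows"]}

```bash
mkdir -p pics; ls; cat > h.py <<'E'
import numpy as np,cv2
from plant import sensors,eyes,finish_job
def cal(n):
    c=eyes.calibration(n);f=240/np.tan(np.radians(c["fov_y"])/2);return f,c["cx"],c["cy"],np.array(c["world_from_camera"])
def cloud(n,d,c=None):
    f,cx,cy,T=c or cal(n);v,u=np.mgrid[:480,:640]
    P=np.stack([(u-cx)/f*d,(v-cy)/f*d,d],-1);W=P@T[:3,:3].T+T[:3,3];W[d<=0]=np.nan;return W
def ray(n,u,v,z):
    f,cx,cy,T=cal(n);r=T[:3,:3]@np.array([(u-cx)/f,(v-cy)/f,1]);o=T[:3,3];return o+r*(z-o[2])/r[2]
E
python3 - <<'E'
from h import *
for n in("scene","top"):
    c=cal(n);p,d=eyes.snapshot(n);cv2.imwrite(f"pics/{n}0.png",p[...,::-1]);np.save(n+"0.npy",d);print(n,c[0],c[1:3],c[3].round(3).tolist())
s=sensors.get_state();print(s)
E
```

```text
pics
scene 504.0869779569255 (320.0474906030281, 241.8579700165727) [[0.501, 0.689, -0.524, 1.271], [0.865, -0.397, 0.306, -0.484], [0.003, -0.607, -0.795, 1.247], [0.0, 0.0, 0.0, 1.0]]
top 622.6994347105692 (324.92527052015686, 242.54879191856298) [[0.016, -0.984, 0.18, 0.283], [-1.0, -0.014, 0.012, -0.074], [-0.01, -0.18, -0.984, 1.412], [0.0, 0.0, 0.0, 1.0]]
{'clock': 0.1, 'q': array([-1.17418798,  0.68989201, -0.19455326,  1.56620241,  0.15730596,
        0.9025143 , -0.21511414]), 'qd': array([-0.0005168 , -0.0016415 ,  0.00030253, -0.00296018,  0.00059314,
        0.00114311,  0.00141597]), 'joint_torque': array([-3.26643443e-03, -5.28508258e+01, -1.27189659e+00, -1.53839189e+01,
       -5.26747538e-02,  2.07005964e-03,  5.92057313e-05]), 'tool_pos': array([0.22164208, 0.58378797, 0.23800617]), 'eef_rot': array([ 1.80368110e-01,  9.83598844e-01, -8.05717974e-04, -9.51228971e-05]), 'contact_force': array([-0.35579062,  0.58878833,  0.11731308]), 'moment': array([0.0056405 , 0.0478223 , 0.01825471]), 'finger_force': 0.0, 'opening': 0.9994390713395418}
```

View pics/scene0.png

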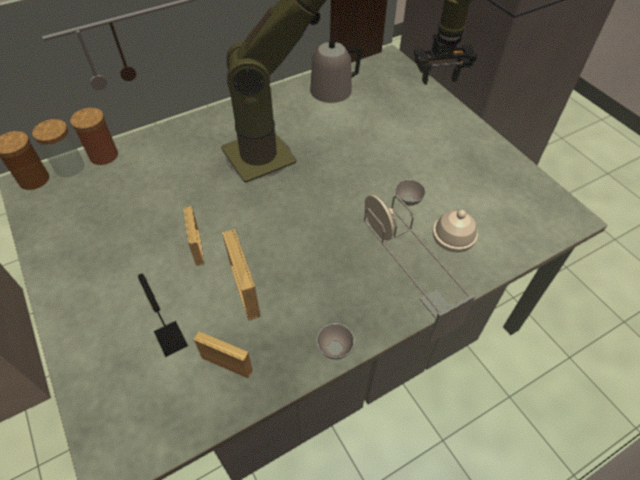

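View pics/top0.png

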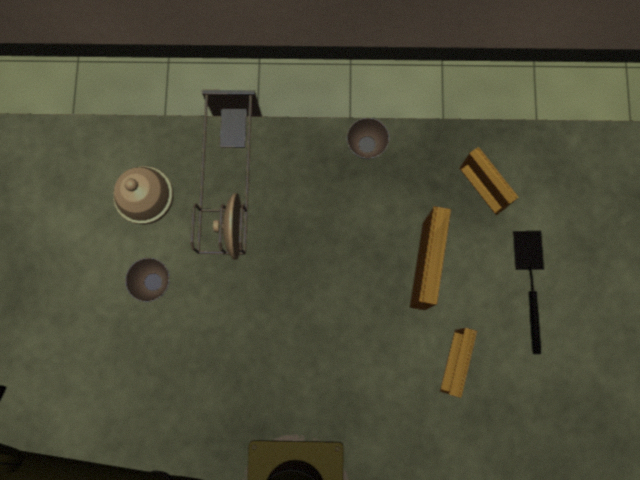

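Three bamboo trays stand in view, given here as scene and top pixels: A (193,236)/(458,362), B (242,273)/(434,257), C (223,354)/(488,180). B looks longest and is nearest right of the rack. The rack lid is at top (233,225), the roaster at (143,195), the bowls at (148,279) and (368,138), and the spatula at (530,290). Next I'll measure them and enlarge B.

```bash
python3 - <<'E'
from h import *
for n in("top","scene"):
    p=cv2.imread(f"pics/{n}0.png");d=np.load(n+"0.npy");W=cloud(n,d)
    h=cv2.cvtColor(p,cv2.COLOR_BGR2HSV)
    m=cv2.inRange(h,(8,110,60),(28,255,255))
    k,l,s,c=cv2.connectedComponentsWithStats(m)
    for i in range(1,k):
        if s[i,4]<250: continue
        P=W[(l==i)];P=P[~np.isnan(P[:,0])]
        zt=np.percentile(P[:,2],98);T=P[P[:,2]>zt-.012]
        if zt>.4 or len(T)<20: continue
        r=cv2.minAreaRect((T[:,:2]*1000).astype(np.float32))
        print(n,c[i].round(),"ztop",zt.round(3),"top rect mm",np.round(r[0]),np.round(r[1]),round(r[2],1),np.round(cv2.boxPoints(r)).tolist())
# lid: everything in rack area
d=np.load("top0.npy");W=cloud("top",d);
a=W[160:290,180:270].reshape(-1,3);a=a[a[:,2]>.03];L=a[a[:,2]>.165]
print("lid upper",L.min(0).round(3),L.max(0).round(3));print("rack",a.min(0).round(3),a.max(0).round(3))
d=np.load("scene0.npy");W=cloud("scene",d)
a=W[185:250,355:420].reshape(-1,3);a=a[(a[:,2]>.05)]
print("scene rack",a.min(0).round(3),a.max(0).round(3));L=a[a[:,2]>.165];print(L.min(0).round(3),L.max(0).round(3))
p=W[195:242,365:395].reshape(-1,3);p=p[(p[:,2]>.06)];y0=np.percentile(p[:,1],5);print("face y",y0, [np.round(np.percentile(p[:,i],[1,50,99]),3).tolist() for i in range(3)])
W=cloud("top",np.load("top0.npy"))
for nm,(u,v) in dict(bowlfar=(368,138),bowl2=(148,279),spat=(528,250),spath=(535,320),roast=(143,195)).items(): print(nm,W[v,u].round(3))
print("table z",W[350,300],cloud("scene",np.load("scene0.npy"))[350,280])
t=cv2.imread("pics/top0.png")[130:410,380:560];s=cv2.imread("pics/scene0.png")[190:390,120:300]
cv2.imwrite("pics/crop.png",np.hstack([cv2.resize(t,(360,560)),cv2.resize(s,(432,480))[:480] if 0 else cv2.copyMakeBorder(cv2.resize(s,(432,480)),0,80,0,0,0)]))
E
```

```text
top [493. 175.] ztop 0.117 top rect mm [ 676. -419.] [140.  28.] 36.3 [[611.0, -449.0], [628.0, -472.0], [741.0, -388.0], [724.0, -366.0]]
top [481. 188.] ztop 0.015 top rect mm [ 674. -417.] [132.  24.] 36.6 [[614.0, -447.0], [628.0, -466.0], [733.0, -387.0], [719.0, -368.0]]
top [435. 255.] ztop 0.165 top rect mm [ 492. -281.] [ 37. 201.] 80.7 [[390.0, -283.0], [588.0, -316.0], [594.0, -279.0], [396.0, -247.0]]
top [458. 362.] ztop 0.117 top rect mm [ 277. -343.] [ 27. 140.] 75.1 [[206.0, -338.0], [342.0, -373.0], [348.0, -348.0], [213.0, -312.0]]
top [295. 457.] ztop 0.018 top rect mm [63.  1.] [ 77. 202.] 0.8 [[23.0, 101.0], [26.0, -101.0], [103.0, -100.0], [100.0, 102.0]]
scene [ 94. 134.] ztop 0.173 top rect mm [-273. -478.] [110. 107.] 46.7 [[-350.0, -481.0], [-272.0, -555.0], [-196.0, -475.0], [-274.0, -401.0]]
scene [ 50. 131.] ztop 0.174 top rect mm [-270. -598.] [115. 100.] 4.6 [[-331.0, -553.0], [-323.0, -653.0], [-209.0, -643.0], [-217.0, -543.0]]
scene [ 22. 160.] ztop 0.172 top rect mm [-271. -709.] [ 86. 111.] 78.6 [[-333.0, -740.0], [-225.0, -762.0], [-208.0, -678.0]
[... 247 characters left out ...]
0], [590.0, -315.0], [596.0, -281.0], [398.0, -248.0]]
scene [223. 354.] ztop 0.116 top rect mm [ 678. -418.] [142.  26.] 36.6 [[613.0, -450.0], [628.0, -471.0], [742.0, -386.0], [727.0, -366.0]]
lid upper [0.483 0.127 0.165] [0.613 0.153 0.214]
rack [0.479 0.115 0.078] [0.71  0.222 0.214]
scene rack [0.406 0.114 0.05 ] [0.642 0.333 0.215]
[0.487 0.126 0.165] [0.617 0.145 0.215]
face y 0.11757583082362963 [[0.486, 0.555, 0.616], [0.116, 0.129, 0.221], [0.079, 0.15, 0.21]]
bowlfar [ 0.795 -0.154  0.002]
bowl2 [0.451 0.347 0.001]
spat [ 0.531 -0.522 -0.   ]
spath [ 0.37  -0.525  0.019]
roast [0.625 0.344 0.09 ]
table z [ 0.29661057 -0.00432225 -0.00057946] [ 0.71133555 -0.2792956   0.00101128]
```

View pics/crop.png

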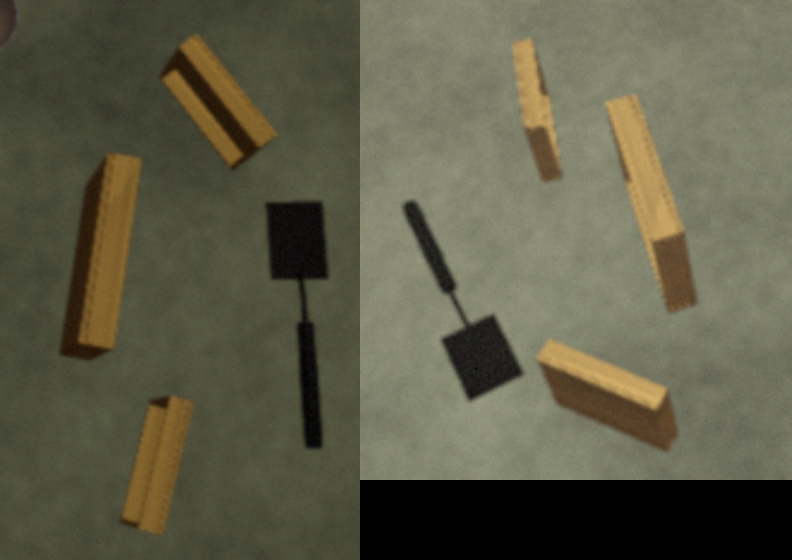

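B is confirmed as the largest tray: its top rectangle measures 200 x 36 mm at about 160 mm height. A and C are both 140 mm long and 112 mm high. B's top centre is (0.493,-0.281), its yaw is -9.4°, and its dark hollow faces -y. The lid's lowest point is about (0.551,0.130).

```bash
cat >> h.py <<'E'
from scipy.spatial.transform import Rotation as Ro
def to(pos,yaw=None,pose=None):
    """tool-axes normalised shift/turn to world pos, tool-y heading yaw(deg); returns next pose"""
    s=sensors.get_state();p,R=pose or (s["tool_pos"],Ro.from_quat(s["eef_rot"]))
    d=R.inv().apply(np.array(pos)-p)/.3;y=R.apply([0,1,0]);h=np.degrees(np.arctan2(y[1],y[0]))
    t=0 if yaw is None else -((yaw-h+180)%360-180)
    print(pos,"row:",d.round(4),round(t/360,4),"mm",round(300*np.linalg.norm(d)),"heading",round(h,1))
    return np.array(pos),R*Ro.from_euler("z",t,degrees=True)
E
python3 - <<'E'
from h import *
a=to([.44,.34,.31],35);b=to([.49,0,.31],-9.4,a);to([.483,-.34,.31],-9.4,b)
E
```

```text
[0.44, 0.34, 0.31] row: [-0.9689 -0.5019 -0.2391] 0.095 mm 335 heading 69.2
[0.49, 0, 0.31] row: [-1.024  -0.5135  0.0017] 0.1233 mm 344 heading 35.0
[0.483, -0.34, 0.31] row: [-1.1219  0.1621  0.0018] 0.0 mm 340 heading -9.4
```

>>> send_rows(rows="-0.12 -0.06 -0.24 0.02; -0.97 -0.5 -0.24 0.095; -0.97 -0.5 -0.24 0.095; -0.97 -0.5 -0.24 0.095; -0.97 -0.5 -0.24 0.095; -0.97 -0.5 -0.24 0.095; -0.97 -0.5 -0.24 0.095; -0.97 -0.5 -0.24 0.095; -0.97 -0.5 -0.24 0.095; -0.97 -0.5 -0.24 0.095", jaw=-1)

```text
clock: 0.93
tool_pos: [0.445, 0.3352, 0.311]
eef_rot: [0.466, 0.885, -0.001, 0.002]
contact_force: [0.6, -0.5, 0.7]
opening: 0.998
finger_force: 0.0
```

>>> send_rows(rows="-1 -0.51 0 0.123; -1 -0.51 0 0.123; -1 -0.51 0 0.123; -1 -0.51 0 0.123; -1 -0.51 0 0.123; -1 -0.51 0 0.123; -1 -0.51 0 0.123; -1 -0.51 0 0.123; -1 -0.51 0 0.123; -1 -0.51 0 0.123")

```text
clock: 1.77
tool_pos: [0.4873, 0.0053, 0.3105]
eef_rot: [0.764, 0.646, -0.0, 0.0]
contact_force: [0.2, 0.2, -0.6]
opening: 1.004
finger_force: 0.0
```

```bash
python3 - <<'E'
from h import *
print(sensors.get_state()["q"]);a=to([.483,-.34,.31],-9.4);to([.483,-.34,.142],-9.4,a)
E
```

```text
[-0.23307747  0.41754783  0.189191    1.88256319 -0.10100233  0.85113156
 -0.15979595]
[0.483, -0.34, 0.31] row: [-1.1374  0.177   0.0022] -0.0004 mm 345 heading -9.6
[0.483, -0.34, 0.142] row: [3.0e-04 2.0e-04 5.6e-01] -0.0 mm 168 heading -9.4
```

>>> send_rows(rows="-1 0.156 0 0; -1 0.156 0 0; -1 0.156 0 0; -1 0.156 0 0; -1 0.156 0 0; -1 0.156 0 0; -1 0.156 0 0; -1 0.156 0 0; -1 0.156 0 0; -1 0.156 0 0")

```text
clock: 2.6
tool_pos: [0.4864, -0.2937, 0.31]
eef_rot: [0.761, 0.649, 0.001, -0.001]
contact_force: [-0.6, -0.1, -0.9]
opening: 1.003
finger_force: 0.0
```

```bash
python3 - <<'E'
from h import *
print(sensors.get_state()["q"]);a=to([.481,-.35,.31],-9.4);to([.481,-.35,.142],-9.4,a)
E
```

```text
[ 0.34830617  0.53565915  0.19110301  1.65784001 -0.12116682  0.96110491
  0.42358871]
[0.481, -0.35, 0.31] row: [-0.1883  0.012  -0.0004] 0.0008 mm 57 heading -9.1
[0.481, -0.35, 0.142] row: [-1.4e-03  4.0e-04  5.6e-01] 0.0 mm 168 heading -9.4
```

>>> send_rows(rows="-0.1 0.006 0 0; -0.19 0.012 0 0; -0.19 0.012 0 0; -0.19 0.012 0.14 0; -0.19 0.012 0.28 0; -0.19 0.012 0.4 0; -0.19 0.012 0.5 0; -0.19 0.012 0.56 0; -0.19 0.012 0.56 0; -0.19 0.012 0.56 0")

```text
clock: 3.43
tool_pos: [0.4808, -0.3497, 0.1423]
eef_rot: [0.761, 0.649, 0.001, -0.001]
contact_force: [-0.0, -0.4, 1.1]
opening: 0.999
finger_force: 0.0
```

```bash
python3 - <<'E'
from h import *
s=sensors.get_state();print(s["tool_pos"],s["contact_force"])
t=np.array([.493,-.281,0]);y=np.array([.164,.986,0])
print("tool in tray y",(s["tool_pos"]-t)@y,"x",(s["tool_pos"]-t)@[.986,-.164,0])
to([*(t+y*.0)[:2],.142],-9.4)
p,d=eyes.snapshot("scene");cv2.imwrite("pics/s1.png",cv2.resize(p[190:390,120:390,::-1],(756,560)))
E
```

```text
[ 0.48079304 -0.34971642  0.1422504 ] [-0.02985373 -0.37782663  1.06649405]
tool in tray y -0.06975633572988468 x -0.0007665690505121118
[np.float64(0.493), np.float64(-0.281), 0.142] row: [0.2326 0.0042 0.0015] 0.001 mm 70 heading -9.0
```

View pics/s1.png

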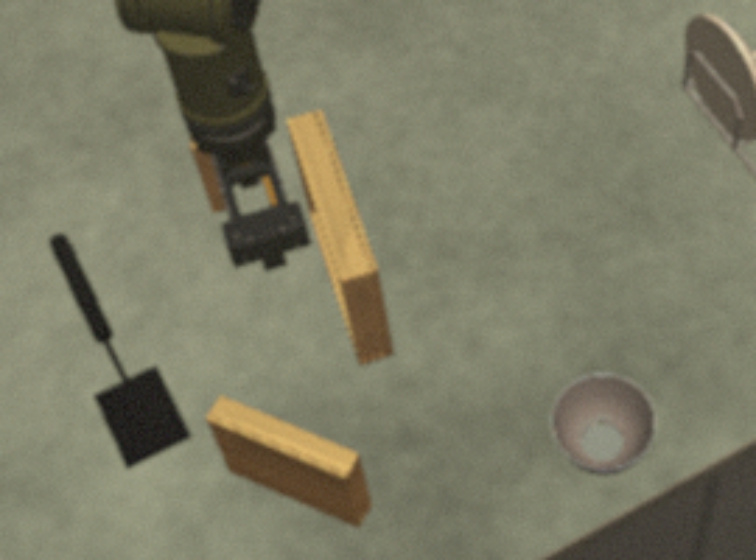

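The hand is just right (-y) of the standing tray, at (265,225) in the crop, with the tray at (335,240). I'll push slowly from here.

>>> send_rows(rows="0.05 0 0 0; 0.1 0 0 0; 0.13 0 0 0; 0.145 0 0 0; 0.16 0 0 0; 0.175 0 0 0; 0.19 0 0 0; 0.205 0 0 0; 0.215 0 0 0; 0.22 0 0 0")

```text
clock: 4.32
tool_pos: [0.4904, -0.2874, 0.1426]
eef_rot: [0.762, 0.648, 0.0, -0.0]
contact_force: [-0.1, 0.5, -0.0]
opening: 1.002
finger_force: 0.0
```

```bash
cat >> h.py <<'E'
def tray(n="top"):
    d0=cal(n);p,d=eyes.snapshot(n);W=cloud(n,d,d0)
    m=cv2.inRange(cv2.cvtColor(p,cv2.COLOR_RGB2HSV),(8,90,30),(28,255,255))>0
    q=W[m];q=q[(q[:,0]>.3)&(q[:,0]<.72)&(q[:,1]>-.36)&(q[:,1]<.3)&(q[:,2]<.2)&(q[:,2]>-.01)]
    zt=np.percentile(q[:,2],97);T=q[q[:,2]>zt-.012];r=cv2.minAreaRect((T[:,:2]*1000).astype(np.float32))
    print(n,"ztop",zt.round(3),np.round(r[0],1),np.round(r[1]),round(r[2],1),np.round(cv2.boxPoints(r)).tolist());return p
E
python3 - <<'E'
from h import *
tray()
E
```

```text
top ztop 0.197 [547.9 137.1] [ 21. 106.] 90.0 [[495.0, 127.0], [601.0, 127.0], [601.0, 147.0], [495.0, 147.0]]
```

```bash
sed -i 's/(8,90,30)/(8,120,40)/; s/q\[:,1\]<.3)/q[:,1]<(.1 if q[:,2].max()>.06 else .3))/' h.py; python3 - <<'E'
from h import *
p=tray();tray("scene")
cv2.imwrite("pics/t2.png",p[150:350,180:560,::-1])
E
```

```text
top ztop 0.164 [541.4 -77.7] [ 86. 404.] 4.4 [[483.0, 121.0], [514.0, -282.0], [600.0, -276.0], [569.0, 127.0]]
scene ztop 0.164 [ 501.  -238.9] [ 33. 200.] 79.2 [[400.0, -237.0], [596.0, -274.0], [602.0, -241.0], [406.0, -204.0]]
```

View pics/t2.png

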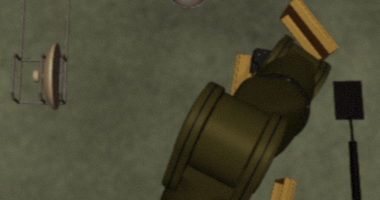

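The top view shows only the tray's far end at (242,70), because the arm hides the rest. The scene view puts the rim 43 mm over, further than I pushed, so it is probably mid-fall. I'll check again.

```bash
python3 - <<'E'
from h import *
for _ in range(3): tray("scene");s=sensors.get_state();print(s["tool_pos"].round(4),s["contact_force"].round(1))
E
```

```text
scene ztop 0.163 [ 499.4 -250.4] [ 78. 198.] 80.7 [[395.0, -273.0], [591.0, -305.0], [604.0, -228.0], [408.0, -196.0]]
[ 0.4902 -0.2882  0.1426] [-0.1 -1.2  0.3]
scene ztop 0.158 [ 507. -213.] [109. 193.] 55.3 [[397.0, -203.0], [555.0, -313.0], [617.0, -223.0], [459.0, -114.0]]
[ 0.4902 -0.2883  0.1427] [-0.7  0.6  0.4]
scene ztop 0.146 [ 514.1 -193.5] [123. 194.] 49.0 [[401.0, -176.0], [547.0, -303.0], [627.0, -211.0], [481.0, -84.0]]
[ 0.4902 -0.2883  0.1426] [-0.7  0.1 -0.4]
```

Yes, it is falling by itself. I'll back the hand off while it drops.

>>> send_rows(rows="-0.05 0 0 0; -0.12 0 0 0; -0.18 0 0 0; -0.2 0 0 0; -0.2 0 0 0; -0.2 0 0 0; -0.2 0 0 0; -0.2 0 0 0")

```text
clock: 5.28
tool_pos: [0.4812, -0.3455, 0.1426]
eef_rot: [0.761, 0.648, 0.0, -0.001]
contact_force: [0.2, 0.4, -0.6]
opening: 0.999
finger_force: 0.0
```

```bash
python3 - <<'E'
from h import *
tray("top");p=tray("scene");print(sensors.get_state()["tool_pos"])
cv2.imwrite("pics/s3.png",cv2.resize(p[190:390,120:390,::-1],(756,560)))
E
```

```text
top ztop 0.038 [527.2 -62.2] [400. 201.] 80.6 [[395.0, -243.0], [594.0, -276.0], [659.0, 119.0], [461.0, 151.0]]
scene ztop 0.039 [ 483.4 -240.5] [287. 233.] 79.0 [[342.0, -359.0], [570.0, -404.0], [625.0, -122.0], [396.0, -77.0]]
[ 0.48113559 -0.34597499  0.14266798]
```

View pics/s3.png

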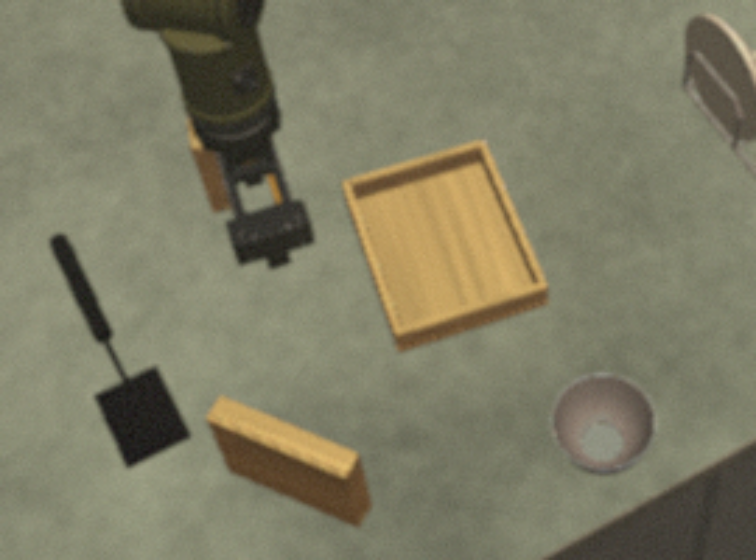

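The tray lies flat and open side up, with its rim corners at crop (345,183), (485,143), (547,290) and (400,335).

```bash
cat >> h.py <<'E'
def flat(n="scene"):
    c0=cal(n);p,d=eyes.snapshot(n);W=cloud(n,d,c0)
    m=cv2.inRange(cv2.cvtColor(p,cv2.COLOR_RGB2HSV),(8,110,40),(28,255,255))
    m[(np.nan_to_num(W[...,2],nan=9)>.06)|(np.nan_to_num(W[...,0])<.3)]=0
    k,l,s,c=cv2.connectedComponentsWithStats(m);i=1+np.argmax(s[1:,4]);q=W[l==i];q=q[(q[:,2]>.026)]
    r=cv2.minAreaRect((q[:,:2]*1000).astype(np.float32));print(n,np.round(r[0],1),np.round(r[1]),round(r[2],1),np.round(cv2.boxPoints(r)).tolist());return p
E
python3 - <<'E'
from h import *
for a in [(345,183),(485,143),(547,290),(400,335)]: print(ray("scene",120+a[0]/2.8,190+a[1]/2.8,.036).round(3))
flat();flat("top")
E
```

```text
[ 0.403 -0.24   0.036]
[ 0.43  -0.087  0.036]
[ 0.625 -0.121  0.036]
[ 0.597 -0.271  0.036]
scene [ 509.6 -180.5] [158. 205.] 80.5 [[396.0, -242.0], [598.0, -275.0], [624.0, -119.0], [422.0, -86.0]]
top [ 508.1 -180.5] [160. 201.] 80.7 [[396.0, -243.0], [594.0, -276.0], [620.0, -118.0], [422.0, -85.0]]
```

>>> send_rows(rows="0 0 0.1 0; 0 0 0.2 0; 0 0 0.3 0; 0 0 0.38 0; 0 0 0.41 0; 0 0 0.41 0; 0 0 0.41 0")

```text
clock: 6.07
tool_pos: [0.4809, -0.3473, 0.0201]
eef_rot: [0.762, 0.648, 0.0, 0.0]
contact_force: [-0.1, -0.4, 0.4]
opening: 0.997
finger_force: 0.0
```

```bash
python3 - <<'E'
from h import *
print(sensors.get_state()["tool_pos"]);to([.4944,-.268,.02],-9.3);to([.516,-.113,.02],-9.3);
E
```

```text
[ 0.48090125 -0.3473049   0.02008699]
[0.4944, -0.268, 0.02] row: [0.2681 0.0019 0.0003] 0.0001 mm 80 heading -9.3
[0.516, -0.113, 0.02] row: [ 7.897e-01 -1.020e-02  2.000e-04] 0.0001 mm 237 heading -9.3
```

>>> send_rows(rows="0.1 0 0 0; 0.2 0 0 0; 0.24 0 0 0; 0.27 0 0 0; 0.31 0 0 0; 0.35 -0.002 0 0; 0.39 -0.003 0 0; 0.43 -0.004 0 0; 0.47 -0.005 0 0; 0.5 -0.005 0 0")

```text
clock: 6.9
tool_pos: [0.5043, -0.2019, 0.021]
eef_rot: [0.763, 0.646, -0.0, 0.003]
contact_force: [-0.5, -5.6, 3.3]
opening: 1.001
finger_force: 2.6
```

```bash
python3 - <<'E'
from h import *
s=sensors.get_state();print(s["tool_pos"],s["contact_force"]);flat();flat();to([.5365,.042,.02],-9.3)
E
```

```text
[ 0.50429171 -0.20190997  0.02102683] [-0.46047843 -5.56584993  3.28378213]
scene [ 519.7 -113.9] [162. 204.] 80.9 [[406.0, -178.0], [608.0, -210.0], [633.0, -50.0], [432.0, -18.0]]
scene [ 519.  -109.4] [160. 205.] 80.5 [[405.0, -171.0], [607.0, -205.0], [633.0, -47.0], [431.0, -14.0]]
[0.5365, 0.042, 0.02] row: [ 0.8093 -0.0231  0.001 ] 0.0001 mm 243 heading -9.2
```

>>> send_rows(rows="0.03 0 0 0; 0.07 -0.002 0 0; 0.12 -0.003 0 0; 0.17 -0.005 0 0; 0.22 -0.006 0 0; 0.27 -0.008 0 0; 0.32 -0.009 0 0; 0.37 -0.01 0 0; 0.41 -0.012 0 0; 0.43 -0.012 0 0")

```text
clock: 7.83
tool_pos: [0.5206, -0.0703, 0.0198]
eef_rot: [0.762, 0.648, -0.0, 0.0]
contact_force: [-0.6, -5.1, 4.5]
opening: 1.001
finger_force: 2.6
```

```bash
python3 - <<'E'
from h import *
flat();p=flat();s=sensors.get_state();print(s["tool_pos"],s["contact_force"]);to([.5365,.042,.02],-9.3)
cv2.imwrite("pics/s4.png",cv2.resize(p[130:330,200:470,::-1],(756,560)))
E
```

```text
scene [537.   18.7] [161. 204.] 79.6 [[422.0, -42.0], [623.0, -79.0], [652.0, 80.0], [451.0, 117.0]]
scene [537.4  19.5] [162. 204.] 82.1 [[425.0, -47.0], [627.0, -75.0], [649.0, 86.0], [448.0, 114.0]]
[ 0.52049719 -0.06943617  0.01954307] [-0.46275648  0.57327371 -0.42721723]
[0.5365, 0.042, 0.02] row: [ 0.3752 -0.0065 -0.001 ] 0.0004 mm 113 heading -9.2
```

View pics/s4.png

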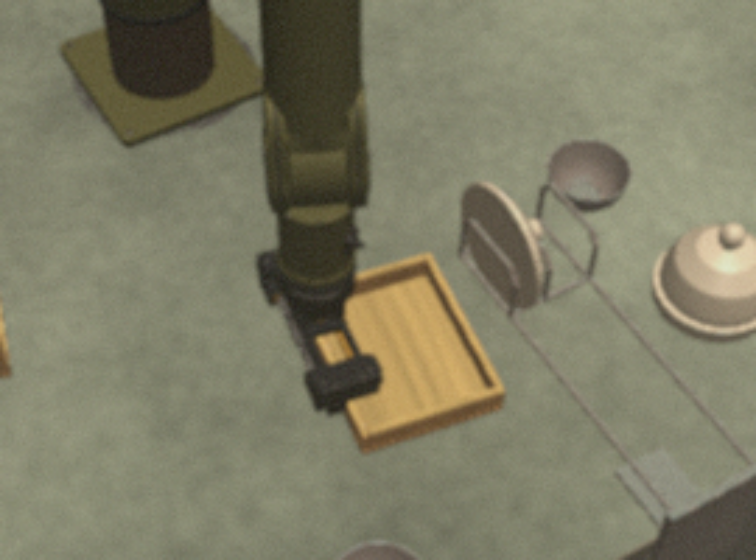

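The tray slides square to the hand. It now spans crop (345,275)-(500,395), and the rack ahead at (530,250) is clear of the hand at (340,380).

>>> send_rows(rows="0.03 0 0 0; 0.075 -0.001 0 0; 0.12 -0.002 0 0; 0.165 -0.003 0 0; 0.21 -0.003 0 0; 0.25 -0.004 0 0; 0.285 -0.005 0 0; 0.31 -0.006 0 0; 0.325 -0.006 0 0; 0.335 -0.006 0 0")

```text
clock: 8.77
tool_pos: [0.5347, 0.0293, 0.0195]
eef_rot: [0.762, 0.648, -0.0, -0.0]
contact_force: [-1.0, -2.4, 0.3]
opening: 0.999
finger_force: 1.2
```

```bash
python3 - <<'E'
from h import *
flat();p=flat();flat("top");s=sensors.get_state();print(s["tool_pos"],s["contact_force"]);to([.5365,.042,.02],-9.3)
cv2.imwrite("pics/s5.png",cv2.resize(p[130:330,230:500,::-1],(756,560)))
E
```

```text
scene [550.2  85.4] [116. 205.] 87.9 [[446.0, 31.0], [651.0, 23.0], [655.0, 140.0], [450.0, 147.0]]
scene [552.5  85.5] [115. 203.] 87.6 [[449.0, 32.0], [651.0, 24.0], [656.0, 139.0], [454.0, 147.0]]
top [ 674.1 -417. ] [139.  25.] 36.6 [[611.0, -449.0], [626.0, -468.0], [737.0, -385.0], [723.0, -365.0]]
[0.53492225 0.0292171  0.01958383] [-0.06640294 -0.3053327   0.51793309]
[0.5365, 0.042, 0.02] row: [ 0.0429 -0.0016 -0.0013] 0.0002 mm 13 heading -9.2
```

View pics/s5.png

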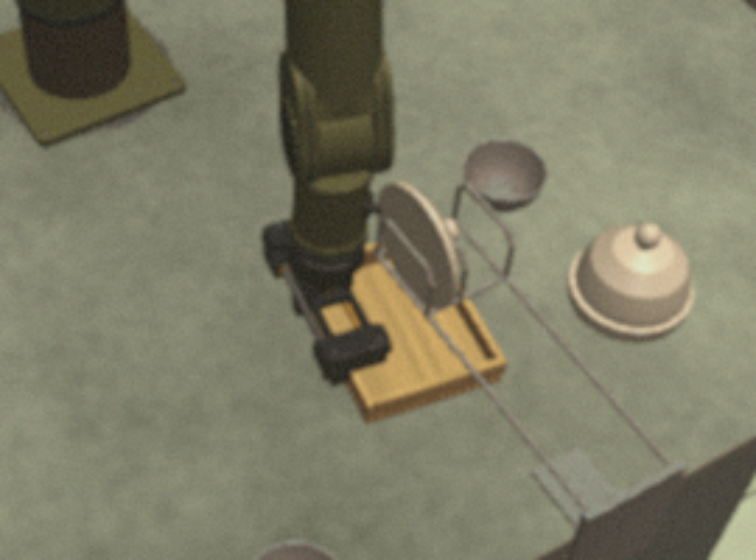

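The lid now overlaps the tray, with the tray still about 13 mm short. A small stub on the wrist at crop (370,210) looks near the lid's edge, so I'll check its distance by depth first.

```bash
python3 - <<'E'
from h import *
c=cal("scene");p,d=eyes.snapshot("scene");W=cloud("scene",d,c)
for v in range(196,212,3): print(v,[W[v,u].round(2).tolist() for u in range(352,372,4)])
a=W[130:270,300:400].reshape(-1,3);a=a[(a[:,1]<.11)&(a[:,0]>.42)&(a[:,0]<.68)&(a[:,2]>.05)]
for z in np.arange(.06,.34,.04): b=a[abs(a[:,2]-z)<.02]; print(round(z,2),len(b),b[:,1].max().round(3) if len(b) else "")
E
```

```text
196 [[0.57, 0.02, 0.31], [0.57, 0.03, 0.31], [0.57, 0.04, 0.3], [0.35, 0.22, -0.0], [0.49, 0.13, 0.18]]
199 [[0.57, 0.02, 0.3], [0.57, 0.03, 0.3], [0.57, 0.04, 0.29], [0.36, 0.22, -0.01], [0.49, 0.13, 0.17]]
202 [[0.57, 0.02, 0.29], [0.57, 0.03, 0.28], [0.57, 0.05, 0.27], [0.38, 0.2, 0.01], [0.5, 0.13, 0.16]]
205 [[0.57, 0.02, 0.27], [0.57, 0.03, 0.27], [0.57, 0.05, 0.26], [0.57, 0.06, 0.26], [0.5, 0.13, 0.15]]
208 [[0.57, 0.02, 0.26], [0.57, 0.03, 0.26], [0.57, 0.05, 0.25], [0.4, 0.19, -0.0], [0.51, 0.12, 0.15]]
211 [[0.57, 0.02, 0.25], [0.57, 0.03, 0.25], [0.56, 0.05, 0.23], [0.41, 0.18, -0.0], [0.5, 0.13, 0.12]]
0.06 4 0.035
0.1 335 0.05
0.14 554 0.053
0.18 194 0.061
0.22 275 0.063
0.26 292 0.062
0.3 267 0.057
0.34 379 0.058
```

The nearest part of the hand is at y = 0.063 and the rack starts at 0.115, so there is room. I'll push the last 13 mm, then back off straight.

>>> send_rows(rows="0.008 0 0 0; 0.02 -0.001 0 0; 0.03 -0.001 0 0; 0.038 -0.002 0 0; 0.043 -0.002 0 0; 0.043 -0.002 0 0; 0.043 -0.002 0 0")

```text
clock: 9.55
tool_pos: [0.5365, 0.0419, 0.0197]
eef_rot: [0.762, 0.648, 0.0, -0.0]
contact_force: [-0.4, -0.0, -0.6]
opening: 1.002
finger_force: 0.2
```

>>> send_rows(rows="-0.03 0 0 0; -0.1 0 0 0; -0.2 0 0 0; -0.3 0 0 0; -0.4 0 0 0; -0.5 0 -0.1 0; -0.6 0 -0.2 0; -0.7 0 -0.3 0; -0.7 0 -0.4 0; -0.7 0 -0.4 0")

```text
clock: 10.38
tool_pos: [0.5045, -0.1707, 0.1448]
eef_rot: [0.764, 0.645, 0.002, 0.004]
contact_force: [0.4, 0.4, -1.5]
opening: 0.999
finger_force: 0.0
```

```bash
python3 - <<'E'
from h import *
c0=cal("top");p,d=eyes.snapshot("top");W=cloud("top",d,c0)
m=(cv2.inRange(cv2.cvtColor(p,cv2.COLOR_RGB2HSV),(8,110,40),(28,255,255))>0)&(W[...,2]>.025)&(W[...,2]<.05)
q=W[m];q=q[(q[:,1]>-.0)&(q[:,1]<.28)&(q[:,0]>.4)&(q[:,0]<.7)]
r=cv2.minAreaRect((q[:,:2]*1000).astype(np.float32));print(r,cv2.boxPoints(r).round())
p2,_=eyes.snapshot("scene");s=sensors.get_state();print(s["tool_pos"],s["contact_force"],s["clock"])
cv2.imwrite("pics/f.png",np.hstack([cv2.resize(p[80:400,90:410,::-1],(400,400)),cv2.resize(p2[130:330,270:470,::-1],(400,400))]))
a=W[200:270,215:262].reshape(-1,3);L=a[a[:,2]>.165];print(L.min(0).round(3),L.max(0).round(3))
E
```

```text
((550.90478515625, 131.78260803222656), (161.18304443359375, 201.11807250976562), 80.83447265625) [[439.  68.]
 [637.  36.]
 [663. 195.]
 [464. 227.]]
[ 0.50312474 -0.16645166  0.14071151] [-0.68438776  1.23547641 -0.57211561] 10.4833
[0.483 0.127 0.165] [0.596 0.152 0.214]
```

View pics/f.png

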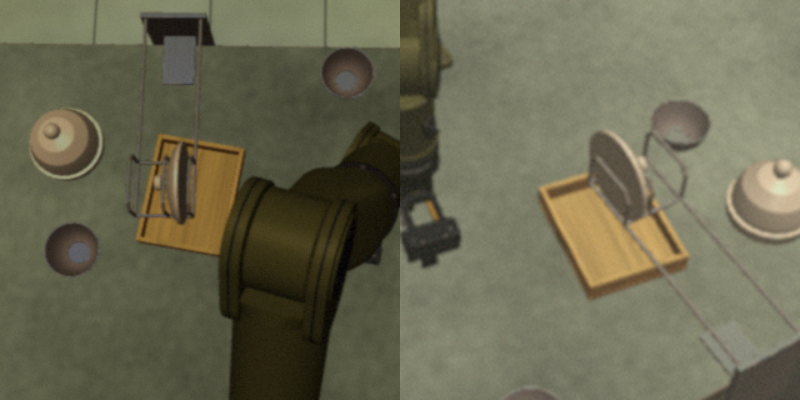

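The tray lies flat at (190,195) in the left picture. Its centre is (0.551,0.132), against the lid's lowest point at (0.551,0.130). The hand is clear, so I'll let it settle and hand in.

>>> send_rows(rows="0 0 0 0; 0 0 0 0; 0 0 0 0; 0 0 0 0; 0 0 0 0; 0 0 0 0")

```text
clock: 10.98
tool_pos: [0.5025, -0.1657, 0.1392]
eef_rot: [0.762, 0.648, -0.0, -0.0]
contact_force: [-0.1, 0.3, -0.8]
opening: 1.0
finger_force: 0.0
```

```bash
python3 -c "
from plant import finish_job;print(finish_job())"
```

```text
the job is handed in; nothing more can be done
None
```

The largest tray was pushed over and lies flat, open side up, its middle measured within about 2 mm of below the lid's lowest point; the hand is off it and the job was handed in at about 11 s.

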